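Make up two driveshaft repair kits

TASK

Make up the two kits on the plywood kit boards: on the long board go the large bearing, the castle nut and the grease pot, and on the short board go the CV joint and the small bearing. Stand each part the way up it stands now, centred on the pad that has the shape and size of its foot (large round, hexagonal or small round), and let go of it. Leave the small plain nut, the hose clamp and the red boot where they lie.

Things in the scene. Friction and masses are not known exactly. Their poses are not given: they have to be found in the camera images.
- bearing_large_c (a point): Large ball bearing lying flat on the bench: steel ring with black seals and a bore, outer diameter 64 mm, 22 mm high, bore 32 mm. About 0.3 kg. The point is its centre, 11 mm above its underside; z up along its axis. Goes on the long board's large round pad.
- bearing_small_c (a point): Small ball bearing lying flat: steel ring with black seals, outer diameter 46 mm, 16 mm high, bore 20 mm. About 0.12 kg. The point is its centre, 8 mm above its underside; z up along its axis. Goes on the short board's small round pad.
- hub_nut_c (a point): Castle nut (hub nut), the larger of the two nuts: steel hexagon, 36 mm across flats (42 mm across corners), 24 mm high with a crown of six upright teeth in its top 6 mm (the straight flats are the lower 18 mm). About 0.12 kg. The point is its centre, 12 mm above its underside; z up; one pair of flats faces its own +x and -x, the others 60 degrees on. Goes on the long board's hexagonal pad, in any yaw.
- cv_joint_c (a point): CV joint outer part standing mouth down: dark steel bell of 62 mm diameter, straight from its foot up to 40 mm, then a shoulder and a splined stub of 26 mm diameter; 66 mm high in all. About 0.55 kg. The point is on its axis half-way up, 33 mm above its underside; z up. Goes on the short board's large round pad.
- grease_pot_c (a point): Small grease pot standing upright: round closed white plastic pot with a grey ribbed screw cap, 46 mm diameter, 56 mm high. About 0.1 kg. The point is its centre, 28 mm above its underside; z up. Goes on the long board's small round pad.
- long_board: Long plywood kit board, fixed to the bench: 320 x 100 mm, 6 mm thick, with three flat dark pads in a row (flush with the board's top): large round pad (68 mm) centred at x = -105 mm, hexagonal pad (40 mm across flats) at x = 0, small round pad (50 mm) at x = +105 mm, all at y = 0 in its frame. Origin: centre of its underside, on the bench; x along its length, z up. Its pads lie 6 mm above the bench.
- short_board: Short plywood kit board, fixed to the bench: 220 x 100 mm, 6 mm thick, with two flat dark pads flush with its top: large round pad (68 mm) centred at x = -55 mm and small round pad (50 mm) at x = +55 mm, both at y = 0 in its frame. Origin: centre of its underside, on the bench; x along its length, z up. Its pads lie 6 mm above the bench.
- small_nut_c (a point): Small plain hexagon nut, 22 mm across flats, 14 mm high, in neither kit: leave it. The point is its centre, 7 mm above the bench.
- clamp_c (a point): Hose clamp lying flat: thin steel band ring of 62 mm outer diameter, 12 mm high, with a screw housing that sticks out to 39 mm from the centre on its +x side; in neither kit: leave it. The point is the centre of the ring, 6 mm above the bench.
- boot_c (a point): Red ribbed boot (stiff plastic bellows cone) standing on its wide end: 64 mm diameter at the foot, 28 mm at the top, 58 mm high; in neither kit: leave it. The point is on its axis half-way up, 29 mm above the bench.
Mind the look-alikes: they are no part of the job. Leave any green look-alike of the part that bears hub_nut_c alone. What is shaped like the part that bears bearing_small_c but turquoise is not meant.

How it is judged:
By the outcome, as a careful person would: the job done as asked, in the order asked, and still so for the second after the job is handed in, with the robot touching nothing.
It also fails if it takes over 125 s, if anything falls off the work surface, if the arm or the gripper's body presses on something with over 40 N, if the wrist force passes 120 N, or if a joint passes its speed limit or range.

ROBOT

A 6-joint arm with a two-finger parallel gripper is mounted at the origin on the work surface. World frame = base frame: x ahead of the robot, y to its left, z up, the work surface at z = 0. Lengths are in mm, angles in rad, forces in N, time in s.
With the tool pointing down it reaches from about 425 to 1125 mm from the base axis. Payload 14.9 kg.
Tool frame: the origin (TCP) lies midway between the tips of the shut fingers; the grasp point (between the pads) lies 19 mm behind it; z points along the fingers, y is the line along which they close (so a half turn about z gives the same grasp; the last joint's range is limited). The gripper opens to 91 mm and grips with 3 to 60 N. Pads are 32 mm wide; open, the fingers measure 118 mm over their backs; the gripper's body (76 mm by 178 mm) begins 60 mm behind the grasp point.
Start: joints at [-1.282, 0.379, 1.734, -0, 1.028, -0.033], TCP at [221.388, -664.082, 213.932] pointing down, gripper open.
Joint ranges: [-2.77, 2.77], [-0.74, 2.19], [0, 2.66], [-1.06, 4.2], [0.31, 2.87], [-3.08, 3.08]. Speed limits (rad/s): [1.89, 1.89, 2.39, 3.14, 3.14, 3.14].

INTERFACE

Orientations are given as a unit quaternion [w, x, y, z].
In Python, from rig import bot gives the robot as it stands.
- The arm moves only by the shell command python3 -m pendant 'ROWS' [FORCE]. ROWS is JSON, a list of rows, each an object with "jaw": the finger opening in m, from 0 to 0.0912; "translation": the shift along the tool's x, y, z in m, a list of three; "yaw": the turn about the tool's z in degrees. A call has 1 to 12 rows; each row shifts and turns the commanded pose from where the row before left it, along the tool's axes as they then stand; what a row does not reach is not made up. A row lasts 1/10 s, in which the tool goes at most 50 mm and 8.59 degrees, less where a joint would pass 70% of its speed; a pose out of reach is approached as far as the arm can. A call is refused whole if a number of a shift passes 0.05 or a number of a turn 8.59, either way. A call with a gripper value outside its range is refused whole. The fingers move at their own pace and stop on an object; FORCE is the grip in N (left out, the last holds). Time passes only in rows, so rows that do not move let the fingers close. It gives the time, the measured TCP pose, the force, the opening and the grip force at its end, in the units of the state.
- bot.sense(): the state, without advancing time (a new reading comes with each control period).
- bot.get_image(name): name is "side" or "top"; returns a dict with "frame" (420x560x3 uint8, blue, green, red), "intrinsics" (3x3 intrinsics, pixels), "position" and "rotation" of the camera in the world. Camera axes: x right, y down, z forward; pixel columns grow to the right and rows downward; lengths in mm; the calibration is good to about 2 mm. A picture is of the moment at which its call begins. There is no depth.
- bot.finish_job(): hands the job in; it is judged then, once.
The state is a dict: "time": time; "q": joint angles; "joint_velocities": joint speeds; "effort": joint torques, N m; "position": TCP position; "tool_rot": TCP orientation; "contact_force": force on the tool from outside, world axes, zero at the start; "torque": the same for the moment, N m; "width": opening from 0.0 (shut) to 1.0 (fully open); "gripper_force": force on a finger pad.
Only numpy, scipy, OpenCV 4.12 (cv2) and the standard library are available. Lean on these libraries where they do the work, as an engineer would, in place of code of your own. Each camera call takes 0.05 s, during which the arm holds its last target. There are 200 camera calls.

## Working session

There is one attempt and no reset: what is moved stays moved. The work goes in short steps, Python scripts to look and compute and a shell command to move; the robot and the scene stay as the last step left them, time stands still between calls to the robot, and variables do not carry over. Pictures are saved under pics/ and viewed, at most 14 in all, crops included, and the job is handed in when it is done.

```bash
ls; mkdir -p pics
cat > h.py <<'E'
import numpy as np, cv2
from rig import bot
def snap(tag):
    d={}
    for n in("top","side"):
        c=bot.get_image(n); cv2.imwrite(f"pics/{tag}_{n}.png",c["frame"]); d[n]=c
        np.savez(f"{tag}_{n}.npz",**{k:np.array(v) for k,v in c.items()})
    return d
E
python3 - <<'E'
from h import *
d=snap("a")
for n,c in d.items(): print(n,c["intrinsics"],c["position"],c["rotation"])
print(bot.sense())
E
```

```text
pics
top [[536.77751876   0.         274.57644262]
 [  0.         536.77751876 208.50034322]
 [  0.           0.           1.        ]] [ 428.02174082   18.13019409 1092.89293861] [-0.05471075  0.71276836 -0.69646519  0.06248387]
side [[469.90376875   0.         285.46468117]
 [  0.         469.90376875 208.59322284]
 [  0.           0.           1.        ]] [181.23475763 642.9272969  604.89425685] [ 0.12845196 -0.26612239  0.85247912 -0.43122885]
{'time': 0.1, 'q': array([-1.28231123e+00,  3.79340178e-01,  1.73470164e+00, -1.42195722e-05,
        1.02848818e+00, -3.33182661e-02]), 'joint_velocities': array([-2.56093900e-04, -2.16331681e-03, -3.01299064e-03, -1.72589874e-05,
        2.08873952e-03, -1.72064342e-04]), 'effort': array([ 1.70062015e-05, -7.65036464e+01, -4.35292554e+01,  6.52289484e-02,
        3.98192683e-02, -1.88168337e-05]), 'position': array([ 221.27736132, -663.74831942,  213.37526477]), 'tool_rot': array([-4.64086586e-04,  9.87082531e-01,  1.60211912e-01, -6.56709574e-05]), 'contact_force': array([ 0.72421676, -0.16333015,  0.30725893]), 'torque': array([ 0.03545725,  0.00221411, -0.04644514]), 'gripper_force': 0.0, 'width': 1.002428781477907}
```

View pics/a_top.png

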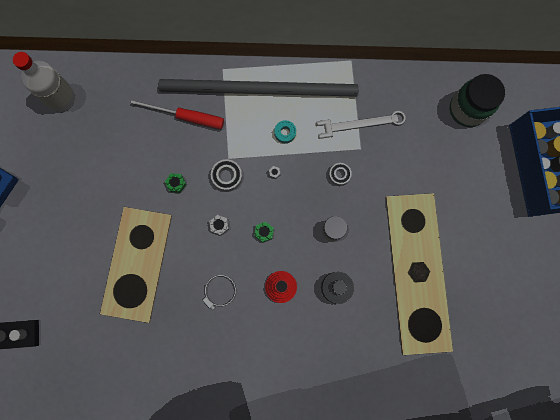

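View pics/a_side.png

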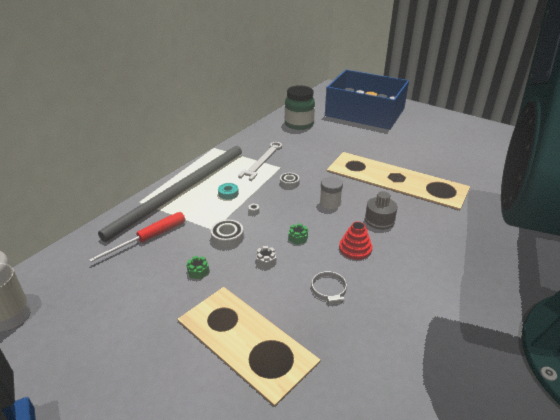

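Top view: the large bearing is at (226,175), the small bearing at (340,174), the pot at (336,229) and the CV joint at (337,288). The long board is on the right, with pads at (413,221), (419,272) and (425,325). The short board is on the left, with pads at (142,237) and (130,291).

- **Castle nut candidates:** silver (218,225), green (175,183) and (264,231), and a small plain nut (274,172). The silver one at (218,225) fits: it's large, crowned and not green.
- **Small bearing candidates:** steel (340,174) and turquoise (285,132). The steel one fits.

I'll confirm both in enlarged crops.

Run:
```python
import cv2
t=cv2.imread("pics/a_top.png"); s=cv2.imread("pics/a_side.png")
cv2.imwrite("pics/a_top_c.png",cv2.resize(t[145:345,90:350],None,fx=3,fy=3,interpolation=cv2.INTER_CUBIC))
cv2.imwrite("pics/a_top_d.png",cv2.resize(t[155:355,300:460],None,fx=3,fy=3,interpolation=cv2.INTER_CUBIC))
cv2.imwrite("pics/a_side_c.png",cv2.resize(s[150:300,200:480],None,fx=2.8,fy=2.8,interpolation=cv2.INTER_CUBIC))
```

```text
(no output)
```

View pics/a_top_c.png

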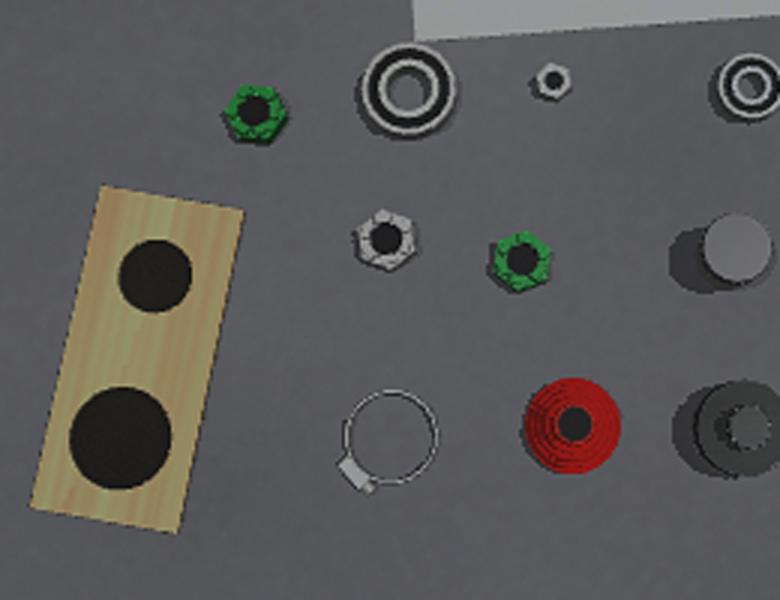

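View pics/a_top_d.png

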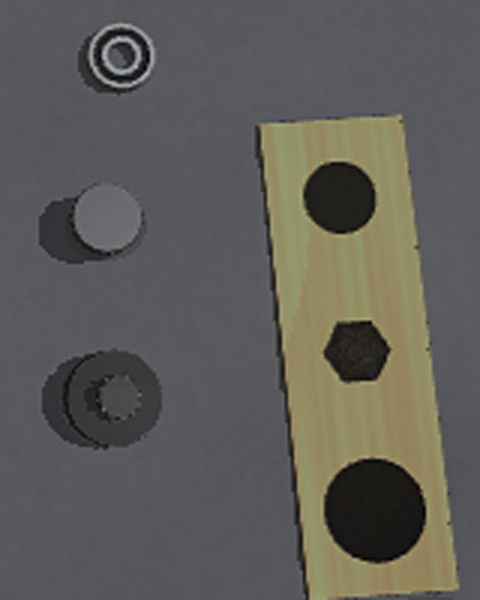

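View pics/a_side_c.png

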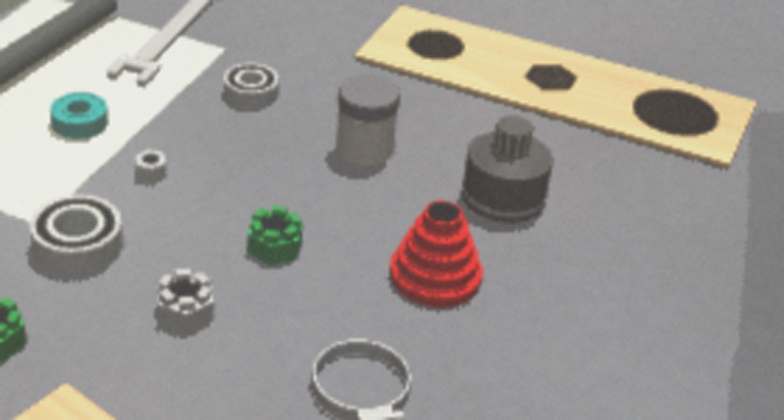

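The crops confirm it: the steel castle nut at top (218.7,224.5) is silver with a six-tooth crown, and both crowned nuts beside it are green. The steel small bearing is at top (340.5,173.2), and the turquoise one lies on the paper.

```bash
cat >> h.py <<'E'
from scipy.spatial.transform import Rotation as R
def cam(tag,n):
    c=np.load(f"{tag}_{n}.npz"); q=c["rotation"]; return c["intrinsics"],c["position"],R.from_quat(np.r_[q[1:],q[0]]).as_matrix()
def ray(C,p):
    K,t,Q=C; d=Q@np.linalg.inv(K)@np.r_[p,1.]; return t,d/np.linalg.norm(d)
def atz(C,p,z):
    t,d=ray(C,p); return t+d*(z-t[2])/d[2]
def tri(C1,p1,C2,p2):
    a,d=ray(C1,p1);b,e=ray(C2,p2)
    s=np.linalg.lstsq(np.c_[d,-e],b-a,rcond=None)[0]; x,y=a+d*s[0],b+e*s[1]
    return (x+y)/2,np.linalg.norm(x-y)
E
python3 - <<'E'
from h import *
T,S=cam("a","top"),cam("a","side")
c=lambda u,v:(90+(u+.5)/3-.5,145+(v+.5)/3-.5); d=lambda u,v:(300+(u+.5)/3-.5,155+(v+.5)/3-.5)
s=lambda u,v:(200+(u+.5)/2.8-.5,150+(v+.5)/2.8-.5)
P=dict(bigbrg=(c(409,88),s(78,225),22),nut=(c(387,239),s(186,285),24),pot=(d(107,217),s(369,97),56),cv=(d(121,399),s(514,126),66),
smallbrg=(d(122,55),s(251,79),16),L_small=(d(340,198),s(436,44),6),L_hex=(d(357,351),s(551,76),6),L_large=(d(375,510),s(676,111),6),
S_small=(c(155,275),(223,319),6),S_large=(c(121,438),(271,358),6),boot=(c(575,424),s(443,212),58),cvbell=(d(114,398),s(514,126),40),clamp=(c(391,437),s(361,375),12),smallnut=(c(553,81),s(150,158),14))
for k,(p,q,z) in P.items():
    x,e=tri(T,p,S,q); print(k,"tri",x.round(1),"gap",round(e,1),"atz",atz(T,p,z)[:2].round(1))
# pads by code
im=cv2.imread("pics/a_top.png"); g=im.max(2)
for k in("L_small","L_hex","L_large","S_small","S_large"):
    u,v=map(int,P[k][0]); m=(g[v-20:v+21,u-20:u+21]<70).astype(np.uint8)
    n,l,st,ce=cv2.connectedComponentsWithStats(m); i=l[20,20]
    px=ce[i]+[u-20,v-20]; print(k,px.round(2),st[i,4],atz(T,px,6)[:2].round(1))
E
```

```text
bigbrg tri [677.4 109.4  17.5] gap 0.3 atz [676.5 109.1]
nut tri [573.4 120.5  22.1] gap 2.1 atz [572.2 119.8]
pot tri [ 569.8 -111.5   47.1] gap 1.1 atz [ 568.1 -110.7]
cv tri [ 452.8 -118.4   63. ] gap 3.7 atz [ 451.  -118.7]
smallbrg tri [ 687.6 -125.7   12.1] gap 1.6 atz [ 685.9 -125.6]
L_small tri [ 592.9 -276.4    4.7] gap 2.0 atz [ 591.7 -276.4]
L_hex tri [ 488.8 -285.7    5.2] gap 1.8 atz [ 487.9 -285.8]
L_large tri [ 383.8 -295.4    5.1] gap 1.2 atz [ 383.3 -295.4]
S_small tri [546.6 277.6   4.2] gap 0.0 atz [546.4 277.2]
S_large tri [437.8 293.6   4.7] gap 1.7 atz [437.  292.9]
boot tri [452.9  -7.2  56. ] gap 2.2 atz [451.8  -7.6]
cvbell tri [ 452.3 -114.    65.8] gap 1.6 atz [ 452.1 -117.6]
clamp tri [442.6 113.8   9. ] gap 2.1 atz [441.6 113.1]
smallnut tri [687.1  11.7  13.2] gap 2.4 atz [685.8  11.1]
L_small [412.78 220.47] 446 [ 592.1 -276. ]
L_hex [418.53 271.69] 331 [ 487.8 -285.5]
L_large [424.46 324.69] 915 [ 383.2 -295. ]
S_small [141.32 236.6 ] 457 [545.8 277.2]
S_large [129.61 290.61] 910 [437.1 293.7]
```

The measurements hold up: the pad pitches come out at 209.8 and 110 mm (expected 210 and 110), and the pads triangulate to z≈5 against 6. Next I'll swing over the large bearing and enlarge the castle nut to read its flats.

```bash
python3 - <<'E'
import cv2
t=cv2.imread("pics/a_top.png")
cv2.imwrite("pics/nut.png",cv2.resize(t[208:242,200:240],None,fx=14,fy=14,interpolation=cv2.INTER_CUBIC))
E
python3 -m pendant '[{"jaw":0.0912,"translation":[0,0,0],"yaw":6.15},{"jaw":0.0912,"translation":[0,0,0],"yaw":6.15},{"jaw":0.0912,"translation":[0,0,0],"yaw":6.15},{"jaw":0.0912,"translation":[0.0,0,0],"yaw":0}]'
python3 -c "
from h import *
s=bot.sense();q=s['tool_rot'];print(R.from_quat(np.r_[q[1:],q[0]]).as_matrix().round(3))"
```

```text
time: 0.5
position: [221.3, -663.9, 213.6]
tool_rot: [-0.0, 1.0, -0.001, -0.0]
contact_force: [0.7, -1.4, 0.1]
width: 1.002
gripper_force: 0.0
[[ 1.    -0.002 -0.   ]
 [-0.002 -1.     0.001]
 [-0.    -0.001 -1.   ]]
```

View pics/nut.png

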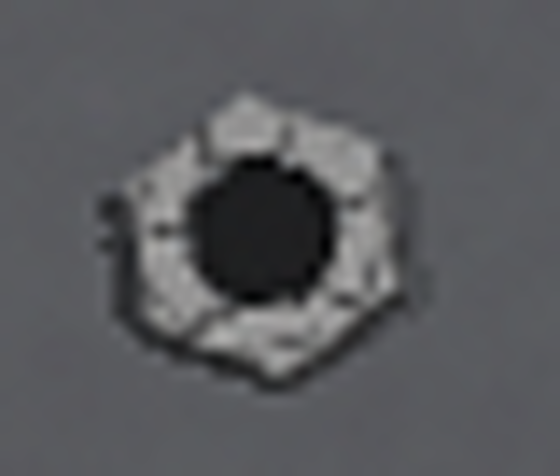

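The nut's corners are at crop (247,95), (378,155), (397,290) and (278,378), about 6° CCW from image-up. That is about +5° in the world, so the tool needs roughly +5° of world yaw to grip its flats. Now to the large bearing.

```bash
python3 -m pendant '[{"jaw":0.0912,"translation":[0.0228,-0.0387,0],"yaw":0},{"jaw":0.0912,"translation":[0.0228,-0.0387,0],"yaw":0},{"jaw":0.0912,"translation":[0.0228,-0.0387,0],"yaw":0},{"jaw":0.0912,"translation":[0.0228,-0.0387,0],"yaw":0},{"jaw":0.0912,"translation":[0.0228,-0.0387,0],"yaw":0},{"jaw":0.0912,"translation":[0.0228,-0.0387,0],"yaw":0},{"jaw":0.0912,"translation":[0.0228,-0.0387,0],"yaw":0},{"jaw":0.0912,"translation":[0.0228,-0.0387,0],"yaw":0},{"jaw":0.0912,"translation":[0.0228,-0.0387,0],"yaw":0},{"jaw":0.0912,"translation":[0.0228,-0.0387,0],"yaw":0}]'
python3 -m pendant '[{"jaw":0.0912,"translation":[0.0228,-0.0387,0],"yaw":0},{"jaw":0.0912,"translation":[0.0228,-0.0387,0],"yaw":0},{"jaw":0.0912,"translation":[0.0228,-0.0387,0],"yaw":0},{"jaw":0.0912,"translation":[0.0228,-0.0387,0],"yaw":0},{"jaw":0.0912,"translation":[0.0228,-0.0387,0],"yaw":0},{"jaw":0.0912,"translation":[0.0228,-0.0387,0],"yaw":0},{"jaw":0.0912,"translation":[0.0228,-0.0387,0],"yaw":0},{"jaw":0.0912,"translation":[0.0228,-0.0387,0],"yaw":0},{"jaw":0.0912,"translation":[0.0228,-0.0387,0],"yaw":0},{"jaw":0.0912,"translation":[0.0228,-0.0387,0],"yaw":0},{"jaw":0.0912,"translation":[0,0,0],"yaw":0},{"jaw":0.0912,"translation":[0,0,0],"yaw":0}]'
```

```text
time: 1.5
position: [450.0, -275.4, 214.0]
tool_rot: [0.0, 1.0, 0.002, 0.0]
contact_force: [0.7, 0.0, -0.2]
width: 1.0
gripper_force: 0.0
time: 2.7
position: [677.4, 110.5, 213.4]
tool_rot: [0.0, 1.0, 0.002, -0.0]
contact_force: [0.4, 0.1, 0.2]
width: 0.999
gripper_force: 0.0
```

```bash
python3 -m pendant '[{"jaw":0.0912,"translation":[-0.0009,0.0014,0.04],"yaw":0},{"jaw":0.0912,"translation":[0,0,0.045],"yaw":0},{"jaw":0.0912,"translation":[0,0,0.045],"yaw":0},{"jaw":0.0912,"translation":[0,0,0.04],"yaw":0},{"jaw":0.0912,"translation":[0,0,0.025],"yaw":0},{"jaw":0.0912,"translation":[0,0,0.0135],"yaw":0},{"jaw":0.0912,"translation":[0,0,0],"yaw":0},{"jaw":0.0912,"translation":[0,0,0],"yaw":0}]'
python3 -c "
from h import *
snap('b')"
python3 -m pendant '[{"jaw":0.05,"translation":[0,0,0],"yaw":0},{"jaw":0.05,"translation":[0,0,0],"yaw":0},{"jaw":0.05,"translation":[0,0,0],"yaw":0},{"jaw":0.05,"translation":[0,0,0],"yaw":0},{"jaw":0.05,"translation":[0,0,0],"yaw":0},{"jaw":0.05,"translation":[0,0,0],"yaw":0},{"jaw":0.05,"translation":[0,0,0],"yaw":0},{"jaw":0.05,"translation":[0,0,0],"yaw":0}]' 30
```

```text
time: 3.5
position: [677.2, 108.0, 6.6]
tool_rot: [-0.0, 1.0, -0.0, 0.001]
contact_force: [0.4, -0.5, 0.6]
width: 0.999
gripper_force: 0.0
time: 4.4
position: [676.8, 108.6, 5.8]
tool_rot: [-0.0, 1.0, -0.0, 0.0]
contact_force: [-1.3, 1.1, 5.5]
width: 0.697
gripper_force: 30.0
```

```bash
python3 -m pendant '[{"jaw":0.05,"translation":[0,0,-0.02],"yaw":0},{"jaw":0.05,"translation":[0,0,-0.04],"yaw":0},{"jaw":0.05,"translation":[0,0,-0.045],"yaw":0},{"jaw":0.05,"translation":[0,0,-0.03],"yaw":0},{"jaw":0.05,"translation":[0,0,-0.01],"yaw":0}]'
python3 -m pendant '[{"jaw":0.05,"translation":[-0.0244,0.0336,0],"yaw":0},{"jaw":0.05,"translation":[-0.0244,0.0336,0],"yaw":0},{"jaw":0.05,"translation":[-0.0244,0.0336,0],"yaw":0},{"jaw":0.05,"translation":[-0.0244,0.0336,0],"yaw":0},{"jaw":0.05,"translation":[-0.0244,0.0336,0],"yaw":0},{"jaw":0.05,"translation":[-0.0244,0.0336,0],"yaw":0},{"jaw":0.05,"translation":[-0.0244,0.0336,0],"yaw":0},{"jaw":0.05,"translation":[-0.0244,0.0336,0],"yaw":0},{"jaw":0.05,"translation":[-0.0244,0.0336,0],"yaw":0},{"jaw":0.05,"translation":[-0.0244,0.0336,0],"yaw":0},{"jaw":0.05,"translation":[-0.0244,0.0336,0],"yaw":0},{"jaw":0.05,"translation":[-0.0244,0.0336,0],"yaw":0}]'
python3 -m pendant '[{"jaw":0.05,"translation":[0,0,0],"yaw":0},{"jaw":0.05,"translation":[0,0,0],"yaw":0},{"jaw":0.05,"translation":[0,0,0],"yaw":0}]'
```

```text
time: 4.9
position: [677.9, 108.5, 153.5]
tool_rot: [-0.0, 1.0, -0.0, 0.002]
contact_force: [0.3, 0.2, -4.0]
width: 0.696
gripper_force: 30.0
time: 6.1
position: [381.8, -295.3, 149.1]
tool_rot: [-0.001, 1.0, -0.0, -0.001]
contact_force: [1.3, -0.6, -4.2]
width: 0.696
gripper_force: 30.0
time: 6.4
position: [383.7, -293.9, 149.6]
tool_rot: [-0.0, 1.0, 0.0, -0.001]
contact_force: [-0.3, -0.4, -3.2]
width: 0.695
gripper_force: 30.0
```

```bash
python3 -m pendant '[{"jaw":0.05,"translation":[-0.0005,0.0004,0.025],"yaw":0},{"jaw":0.05,"translation":[0,0,0.04],"yaw":0},{"jaw":0.05,"translation":[0,0,0.04],"yaw":0},{"jaw":0.05,"translation":[0,0,0.02],"yaw":0},{"jaw":0.05,"translation":[0,0,0.0105],"yaw":0},{"jaw":0.05,"translation":[0,0,0.003],"yaw":0},{"jaw":0.05,"translation":[0,0,0],"yaw":0},{"jaw":0.05,"translation":[0,0,0],"yaw":0}]'
python3 -m pendant '[{"jaw":0.07,"translation":[0,0,0],"yaw":0},{"jaw":0.0912,"translation":[0,0,0],"yaw":0},{"jaw":0.0912,"translation":[0,0,0],"yaw":0},{"jaw":0.0912,"translation":[0,0,0],"yaw":0},{"jaw":0.0912,"translation":[0,0,0],"yaw":0}]'
python3 -m pendant '[{"jaw":0.0912,"translation":[0,0,-0.02],"yaw":0},{"jaw":0.0912,"translation":[0,0,-0.04],"yaw":0},{"jaw":0.0912,"translation":[0,0,-0.05],"yaw":0},{"jaw":0.0912,"translation":[0,0,-0.03],"yaw":0},{"jaw":0.0912,"translation":[0,0,0],"yaw":0}]'
```

```text
time: 7.2
position: [384.1, -295.1, 12.6]
tool_rot: [0.0, 1.0, 0.0, 0.0]
contact_force: [0.3, -0.6, -3.4]
width: 0.694
gripper_force: 30.0
time: 7.7
position: [383.3, -295.2, 12.0]
tool_rot: [0.0, 1.0, -0.0, 0.0]
contact_force: [-1.2, 0.6, -0.6]
width: 1.002
gripper_force: 0.0
time: 8.2
position: [385.1, -296.7, 156.1]
tool_rot: [0.002, 1.0, -0.0, 0.003]
contact_force: [1.1, -1.1, -1.5]
width: 1.003
gripper_force: 0.0
```

```bash
python3 -m pendant '[{"jaw":0.07,"translation":[0.0172,-0.0378,0],"yaw":0},{"jaw":0.07,"translation":[0.0172,-0.0378,0],"yaw":0},{"jaw":0.07,"translation":[0.0172,-0.0378,0],"yaw":0},{"jaw":0.07,"translation":[0.0172,-0.0378,0],"yaw":0},{"jaw":0.07,"translation":[0.0172,-0.0378,0],"yaw":0},{"jaw":0.07,"translation":[0.0172,-0.0378,0],"yaw":0},{"jaw":0.07,"translation":[0.0172,-0.0378,0],"yaw":0},{"jaw":0.07,"translation":[0.0172,-0.0378,0],"yaw":0},{"jaw":0.07,"translation":[0.0172,-0.0378,0],"yaw":0},{"jaw":0.07,"translation":[0.0172,-0.0378,0],"yaw":0},{"jaw":0.07,"translation":[0.0172,-0.0378,0],"yaw":0},{"jaw":0.07,"translation":[0,0,0],"yaw":-5}]'
python3 -m pendant '[{"jaw":0.07,"translation":[0,0,0],"yaw":0},{"jaw":0.07,"translation":[0,0,0],"yaw":0},{"jaw":0.07,"translation":[0,0,0],"yaw":0}]'
python3 - <<'E'
from h import *
d=snap('c'); f=d["top"]["frame"]
a=cv2.resize(f[285:365,385:465],None,fx=7,fy=7,interpolation=cv2.INTER_CUBIC)
cv2.imwrite("pics/c1.png",a)
E
```

```text
time: 9.4
position: [573.9, 124.1, 151.2]
tool_rot: [-0.0, 0.999, 0.045, 0.0]
contact_force: [-0.6, -0.7, 0.0]
width: 0.771
gripper_force: 0.0
time: 9.7
position: [572.1, 119.9, 151.6]
tool_rot: [0.0, 0.999, 0.042, -0.0]
contact_force: [0.6, 0.8, -0.0]
width: 0.767
gripper_force: 0.0
```

View pics/c1.png

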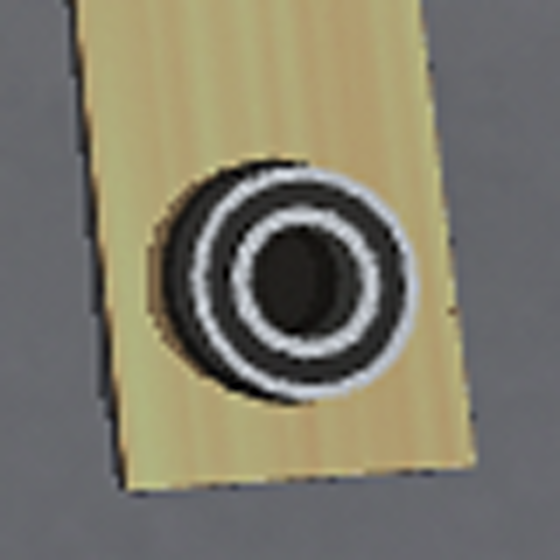

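```bash
python3 -c "
from h import *
T=cam('c','top')
print(atz(T,(385+305.5/7-.5,285+282.5/7-.5),28), atz(T,(424.46,324.69),6))"
```

```text
[ 383.95277214 -295.82464056   28.        ] [ 383.21008328 -294.97062564    6.        ]
```

The picture shows the bearing's top ring centred at crop (305,282). That puts it at (384.0,-295.8), against the pad at (383.2,-295.0), so it's about 1 mm off. Good. Now the nut.

```bash
python3 -m pendant '[{"jaw":0.07,"translation":[0,0,0.025],"yaw":0},{"jaw":0.07,"translation":[0,0,0.04],"yaw":0},{"jaw":0.07,"translation":[0,0,0.04],"yaw":0},{"jaw":0.07,"translation":[0,0,0.025],"yaw":0},{"jaw":0.07,"translation":[0,0,0.0125],"yaw":0},{"jaw":0.07,"translation":[0,0,0.005],"yaw":0},{"jaw":0.07,"translation":[0,0,0],"yaw":0},{"jaw":0.07,"translation":[0,0,0],"yaw":0}]'
python3 -m pendant '[{"jaw":0.025,"translation":[0,0,0],"yaw":0},{"jaw":0.025,"translation":[0,0,0],"yaw":0},{"jaw":0.025,"translation":[0,0,0],"yaw":0},{"jaw":0.025,"translation":[0,0,0],"yaw":0},{"jaw":0.025,"translation":[0,0,0],"yaw":0},{"jaw":0.025,"translation":[0,0,0],"yaw":0},{"jaw":0.025,"translation":[0,0,0],"yaw":0},{"jaw":0.025,"translation":[0,0,0],"yaw":0}]' 30
python3 -m pendant '[{"jaw":0.025,"translation":[0,0,-0.02],"yaw":0},{"jaw":0.025,"translation":[0,0,-0.04],"yaw":0},{"jaw":0.025,"translation":[0,0,-0.045],"yaw":0},{"jaw":0.025,"translation":[0,0,-0.03],"yaw":0},{"jaw":0.025,"translation":[0,0,-0.01],"yaw":5},{"jaw":0.025,"translation":[0,0,0],"yaw":0},{"jaw":0.025,"translation":[0,0,0],"yaw":0}]'
```

```text
time: 10.6
position: [573.4, 120.7, 5.7]
tool_rot: [-0.0, 0.999, 0.043, 0.001]
contact_force: [0.5, -0.3, 0.6]
width: 0.769
gripper_force: 0.0
time: 11.4
position: [572.7, 120.7, 4.6]
tool_rot: [-0.0, 0.999, 0.044, 0.0]
contact_force: [-0.9, 0.3, 5.5]
width: 0.398
gripper_force: 30.0
time: 12.1
position: [572.1, 120.5, 148.7]
tool_rot: [0.0, 1.0, 0.001, -0.0]
contact_force: [-0.5, 0.2, -2.1]
width: 0.4
gripper_force: 30.0
```

```bash
python3 -m pendant '[{"jaw":0.025,"translation":[-0.0085,0.0406,0],"yaw":0},{"jaw":0.025,"translation":[-0.0085,0.0406,0],"yaw":0},{"jaw":0.025,"translation":[-0.0085,0.0406,0],"yaw":0},{"jaw":0.025,"translation":[-0.0085,0.0406,0],"yaw":0},{"jaw":0.025,"translation":[-0.0085,0.0406,0],"yaw":0},{"jaw":0.025,"translation":[-0.0085,0.0406,0],"yaw":0},{"jaw":0.025,"translation":[-0.0085,0.0406,0],"yaw":0},{"jaw":0.025,"translation":[-0.0085,0.0406,0],"yaw":0},{"jaw":0.025,"translation":[-0.0085,0.0406,0],"yaw":0},{"jaw":0.025,"translation":[-0.0085,0.0406,0],"yaw":0},{"jaw":0.025,"translation":[0,0,0],"yaw":0},{"jaw":0.025,"translation":[0,0,0],"yaw":0}]'
python3 -m pendant '[{"jaw":0.025,"translation":[0,0,0.025],"yaw":0},{"jaw":0.025,"translation":[0,0,0.04],"yaw":0},{"jaw":0.025,"translation":[0,0,0.04],"yaw":0},{"jaw":0.025,"translation":[0,0,0.02],"yaw":0},{"jaw":0.025,"translation":[0,0,0],"yaw":0},{"jaw":0.025,"translation":[0,0,0],"yaw":0}]'
```

```text
time: 13.3
position: [486.5, -285.5, 147.9]
tool_rot: [-0.001, 1.0, -0.0, -0.001]
contact_force: [-0.3, -0.3, -2.0]
width: 0.396
gripper_force: 30.0
time: 13.9
position: [487.5, -284.4, 24.4]
tool_rot: [-0.0, 1.0, 0.001, -0.0]
contact_force: [0.4, -0.3, 0.1]
width: 0.394
gripper_force: 30.0
```

```bash
python3 -m pendant '[{"jaw":0.025,"translation":[0,0,0.008],"yaw":0},{"jaw":0.025,"translation":[0,0,0.0055],"yaw":0},{"jaw":0.025,"translation":[0,0,0],"yaw":0},{"jaw":0.025,"translation":[0,0,0],"yaw":0},{"jaw":0.05,"translation":[0,0,0],"yaw":0},{"jaw":0.07,"translation":[0,0,0],"yaw":0},{"jaw":0.07,"translation":[0,0,0],"yaw":0},{"jaw":0.07,"translation":[0,0,0],"yaw":0},{"jaw":0.07,"translation":[0,0,0],"yaw":0}]'
python3 -m pendant '[{"jaw":0.07,"translation":[0,0,-0.02],"yaw":0},{"jaw":0.07,"translation":[0,0,-0.04],"yaw":0},{"jaw":0.07,"translation":[0,0,-0.05],"yaw":0},{"jaw":0.08,"translation":[0,0,-0.03],"yaw":0},{"jaw":0.08,"translation":[0.0201,-0.0436,0],"yaw":0},{"jaw":0.08,"translation":[0.0201,-0.0436,0],"yaw":0},{"jaw":0.08,"translation":[0.0201,-0.0436,0],"yaw":0},{"jaw":0.08,"translation":[0.0201,-0.0436,0],"yaw":0},{"jaw":0.08,"translation":[0,0,0],"yaw":0},{"jaw":0.08,"translation":[0,0,0],"yaw":0},{"jaw":0.08,"translation":[0,0,0],"yaw":0}]'
```

```text
time: 14.8
position: [487.5, -285.4, 11.0]
tool_rot: [0.0, 1.0, -0.0, 0.0]
contact_force: [-0.1, -0.5, -0.3]
width: 0.765
gripper_force: 0.0
time: 15.9
position: [567.5, -111.6, 150.8]
tool_rot: [0.0, 1.0, -0.0, -0.0]
contact_force: [0.2, 0.2, -0.4]
width: 0.875
gripper_force: 0.0
```

```bash
python3 -m pendant '[{"jaw":0.08,"translation":[0,0,0.025],"yaw":0},{"jaw":0.08,"translation":[0,0,0.04],"yaw":0},{"jaw":0.08,"translation":[0,0,0.04],"yaw":0},{"jaw":0.08,"translation":[0,0,0.02],"yaw":0},{"jaw":0.08,"translation":[0,0,0.0105],"yaw":0},{"jaw":0.08,"translation":[0,0,0],"yaw":0},{"jaw":0.08,"translation":[0,0,0],"yaw":0}]'
python3 -m pendant '[{"jaw":0.035,"translation":[0,0,0],"yaw":0},{"jaw":0.035,"translation":[0,0,0],"yaw":0},{"jaw":0.035,"translation":[0,0,0],"yaw":0},{"jaw":0.035,"translation":[0,0,0],"yaw":0},{"jaw":0.035,"translation":[0,0,0],"yaw":0},{"jaw":0.035,"translation":[0,0,0],"yaw":0},{"jaw":0.035,"translation":[0,0,0],"yaw":0}]' 20
python3 -m pendant '[{"jaw":0.035,"translation":[0,0,-0.02],"yaw":0},{"jaw":0.035,"translation":[0,0,-0.04],"yaw":0},{"jaw":0.035,"translation":[0,0,-0.045],"yaw":0},{"jaw":0.035,"translation":[0,0,-0.03],"yaw":0},{"jaw":0.035,"translation":[0,0,0],"yaw":0},{"jaw":0.035,"translation":[0,0,0],"yaw":0}]'
```

```text
time: 16.6
position: [568.4, -111.6, 16.3]
tool_rot: [0.0, 1.0, -0.0, 0.0]
contact_force: [0.6, 0.5, -0.9]
width: 0.872
gripper_force: 0.0
time: 17.3
position: [568.1, -111.0, 15.6]
tool_rot: [0.0, 1.0, -0.0, 0.0]
contact_force: [-2.0, 0.7, 6.7]
width: 0.494
gripper_force: 20.0
time: 17.9
position: [567.9, -110.9, 150.5]
tool_rot: [0.0, 1.0, -0.0, 0.0]
contact_force: [0.3, -0.5, -1.5]
width: 0.502
gripper_force: 20.0
```

```bash
python3 -m pendant '[{"jaw":0.035,"translation":[0.006,0.0413,0],"yaw":0},{"jaw":0.035,"translation":[0.006,0.0413,0],"yaw":0},{"jaw":0.035,"translation":[0.006,0.0413,0],"yaw":0},{"jaw":0.035,"translation":[0.006,0.0413,0],"yaw":0},{"jaw":0.035,"translation":[0,0,0],"yaw":0},{"jaw":0.035,"translation":[0,0,0.025],"yaw":0},{"jaw":0.035,"translation":[0,0,0.04],"yaw":0},{"jaw":0.035,"translation":[0,0,0.035],"yaw":0},{"jaw":0.035,"translation":[0,0,0.015],"yaw":0},{"jaw":0.035,"translation":[0,0,0],"yaw":0},{"jaw":0.035,"translation":[0,0,0],"yaw":0}]'
python3 -m pendant '[{"jaw":0.035,"translation":[0,0,0.008],"yaw":0},{"jaw":0.035,"translation":[0,0,0.0055],"yaw":0},{"jaw":0.035,"translation":[0,0,0],"yaw":0},{"jaw":0.035,"translation":[0,0,0],"yaw":0},{"jaw":0.055,"translation":[0,0,0],"yaw":0},{"jaw":0.075,"translation":[0,0,0],"yaw":0},{"jaw":0.08,"translation":[0,0,0],"yaw":0},{"jaw":0.08,"translation":[0,0,0],"yaw":0},{"jaw":0.08,"translation":[0,0,0],"yaw":0}]'
python3 -m pendant '[{"jaw":0.08,"translation":[0,0,-0.02],"yaw":0},{"jaw":0.08,"translation":[0,0,-0.04],"yaw":0},{"jaw":0.08,"translation":[0,0,-0.05],"yaw":0},{"jaw":0.0912,"translation":[0,0,-0.03],"yaw":0},{"jaw":0.0912,"translation":[0,0,0],"yaw":0},{"jaw":0.0912,"translation":[0,0,0],"yaw":0}]'
```

```text
time: 19.0
position: [592.2, -276.1, 35.9]
tool_rot: [-0.0, 1.0, -0.0, 0.0]
contact_force: [0.1, -0.5, -0.4]
width: 0.497
gripper_force: 20.0
time: 19.9
position: [591.9, -276.2, 22.0]
tool_rot: [0.0, 1.0, -0.0, 0.0]
contact_force: [-0.5, 0.1, 0.2]
width: 0.872
gripper_force: 0.0
time: 20.5
position: [592.0, -276.2, 162.3]
tool_rot: [0.0, 1.0, -0.0, 0.0]
contact_force: [-0.1, -0.6, -0.5]
width: 0.999
gripper_force: 0.0
```

```bash
python3 -m pendant '[{"jaw":0.0912,"translation":[-0.0281,-0.0316,0],"yaw":0},{"jaw":0.0912,"translation":[-0.0281,-0.0316,0],"yaw":0},{"jaw":0.0912,"translation":[-0.0281,-0.0316,0],"yaw":0},{"jaw":0.0912,"translation":[-0.0281,-0.0316,0],"yaw":0},{"jaw":0.0912,"translation":[-0.0281,-0.0316,0],"yaw":0},{"jaw":0.0912,"translation":[0,0,0],"yaw":0},{"jaw":0.0912,"translation":[0,0,0],"yaw":0},{"jaw":0.0912,"translation":[0,0,0],"yaw":0}]'
python3 - <<'E'
from h import *
d=snap('d'); f=d["top"]["frame"]
cv2.imwrite("pics/d1.png",np.hstack([cv2.resize(f[195:350,375:460],None,fx=3.8,fy=3.8,interpolation=cv2.INTER_CUBIC),cv2.resize(d["side"]["frame"][140:215,310:480],(470,589)[:1]+(207,)) if 0 else cv2.copyMakeBorder(cv2.resize(d["side"]["frame"][130:260,320:480],None,fx=2.9,fy=2.9,interpolation=cv2.INTER_CUBIC),0,589-377,0,0,cv2.BORDER_CONSTANT)]))
E
```

```text
time: 21.3
position: [451.8, -118.6, 161.5]
tool_rot: [-0.0, 1.0, -0.0, -0.0]
contact_force: [-0.6, 0.5, 1.0]
width: 0.997
gripper_force: 0.0
```

View pics/d1.png

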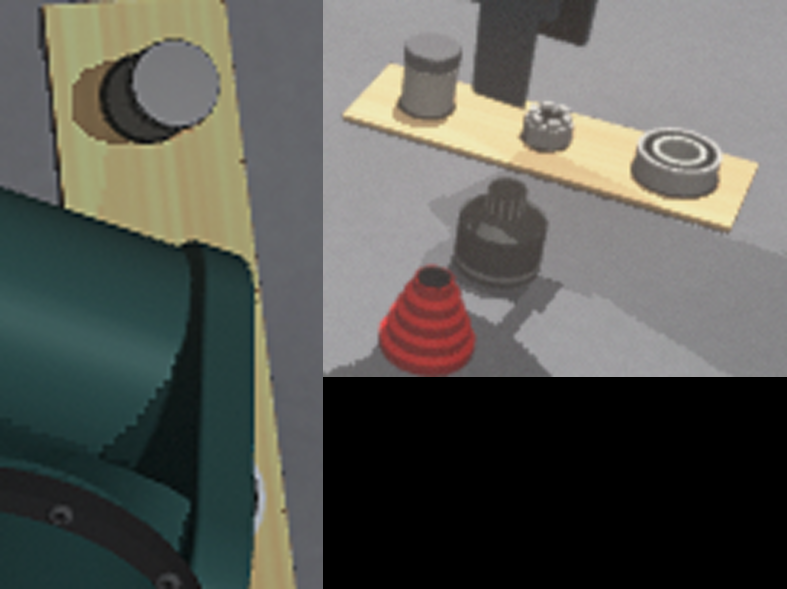

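The picture shows pot, nut and bearing standing on the long board; the pot's top centre is at crop (176,84), and I'll measure it in the final check. The CV joint stands under the gripper, so I'm grasping it next.

```bash
python3 -c "
from h import *
print(atz(cam('d','top'),(375+176.5/3.8-.5,195+84.5/3.8-.5),62))"
python3 -m pendant '[{"jaw":0.0912,"translation":[0,0,0.03],"yaw":0},{"jaw":0.0912,"translation":[0,0,0.04],"yaw":0},{"jaw":0.0912,"translation":[0,0,0.04],"yaw":0},{"jaw":0.0912,"translation":[0,0,0.025],"yaw":0},{"jaw":0.0912,"translation":[0,0,0.015],"yaw":0},{"jaw":0.0912,"translation":[0,0,0],"yaw":0},{"jaw":0.0912,"translation":[0,0,0],"yaw":0}]'
python3 -m pendant '[{"jaw":0.05,"translation":[0,0,0],"yaw":0},{"jaw":0.05,"translation":[0,0,0],"yaw":0},{"jaw":0.05,"translation":[0,0,0],"yaw":0},{"jaw":0.05,"translation":[0,0,0],"yaw":0},{"jaw":0.05,"translation":[0,0,0],"yaw":0},{"jaw":0.05,"translation":[0,0,0],"yaw":0},{"jaw":0.05,"translation":[0,0,0],"yaw":0}]' 40
python3 -m pendant '[{"jaw":0.05,"translation":[0,0,-0.02],"yaw":0},{"jaw":0.05,"translation":[0,0,-0.04],"yaw":0},{"jaw":0.05,"translation":[0,0,-0.045],"yaw":0},{"jaw":0.05,"translation":[0,0,-0.03],"yaw":0},{"jaw":0.05,"translation":[0,0,0],"yaw":0},{"jaw":0.05,"translation":[0,0,0],"yaw":0}]'
```

```text
[ 591.42819849 -276.94589106   62.        ]
time: 22.1
position: [451.7, -118.5, 11.9]
tool_rot: [-0.0, 1.0, -0.0, -0.0]
contact_force: [1.2, 0.2, 0.4]
width: 1.0
gripper_force: 0.0
time: 22.8
position: [451.7, -118.1, 12.4]
tool_rot: [0.0, 1.0, -0.0, 0.0]
contact_force: [-1.3, 2.5, 8.4]
width: 0.665
gripper_force: 40.0
time: 23.4
position: [450.9, -118.0, 146.4]
tool_rot: [0.0, 1.0, -0.0, 0.0]
contact_force: [-0.0, 0.8, -7.1]
width: 0.666
gripper_force: 40.0
```

```bash
python3 -m pendant '[{"jaw":0.05,"translation":[-0.00145,-0.0411,0],"yaw":0},{"jaw":0.05,"translation":[-0.00145,-0.0411,0],"yaw":0},{"jaw":0.05,"translation":[-0.00145,-0.0411,0],"yaw":0},{"jaw":0.05,"translation":[-0.00145,-0.0411,0],"yaw":0},{"jaw":0.05,"translation":[-0.00145,-0.0411,0],"yaw":0},{"jaw":0.05,"translation":[-0.00145,-0.0411,0],"yaw":0},{"jaw":0.05,"translation":[-0.00145,-0.0411,0],"yaw":0},{"jaw":0.05,"translation":[-0.00145,-0.0411,0],"yaw":0},{"jaw":0.05,"translation":[-0.00145,-0.0411,0],"yaw":0},{"jaw":0.05,"translation":[-0.00145,-0.0411,0],"yaw":0},{"jaw":0.05,"translation":[0,0,0],"yaw":0},{"jaw":0.05,"translation":[0,0,0],"yaw":0}]'
python3 -m pendant '[{"jaw":0.05,"translation":[0,0,0.02],"yaw":0},{"jaw":0.05,"translation":[0,0,0.035],"yaw":0},{"jaw":0.05,"translation":[0,0,0.035],"yaw":0},{"jaw":0.05,"translation":[0,0,0.02],"yaw":0},{"jaw":0.05,"translation":[0,0,0],"yaw":0},{"jaw":0.05,"translation":[0,0,0],"yaw":0},{"jaw":0.05,"translation":[0,0,0],"yaw":0}]'
```

```text
time: 24.6
position: [435.5, 292.7, 144.4]
tool_rot: [0.001, 1.0, 0.001, -0.002]
contact_force: [-0.5, -1.9, -6.0]
width: 0.668
gripper_force: 40.0
time: 25.3
position: [437.6, 292.8, 37.8]
tool_rot: [-0.0, 1.0, -0.0, 0.001]
contact_force: [-0.9, 1.1, -5.8]
width: 0.668
gripper_force: 40.0
```

```bash
python3 -m pendant '[{"jaw":0.05,"translation":[0,0,0.01],"yaw":0},{"jaw":0.05,"translation":[0,0,0.006],"yaw":0},{"jaw":0.05,"translation":[0,0,0.0025],"yaw":0},{"jaw":0.05,"translation":[0,0,0],"yaw":0},{"jaw":0.05,"translation":[0,0,0],"yaw":0},{"jaw":0.07,"translation":[0,0,0],"yaw":0},{"jaw":0.0912,"translation":[0,0,0],"yaw":0},{"jaw":0.0912,"translation":[0,0,0],"yaw":0},{"jaw":0.0912,"translation":[0,0,0],"yaw":0},{"jaw":0.0912,"translation":[0,0,0],"yaw":0}]'
python3 -m pendant '[{"jaw":0.0912,"translation":[0,0,-0.02],"yaw":0},{"jaw":0.0912,"translation":[0,0,-0.04],"yaw":0},{"jaw":0.0912,"translation":[0,0,-0.05],"yaw":0},{"jaw":0.0912,"translation":[0,0,-0.03],"yaw":0},{"jaw":0.0912,"translation":[0,0,0],"yaw":0}]'
python3 -m pendant '[{"jaw":0.07,"translation":[0.0207,0.0349,0],"yaw":0},{"jaw":0.07,"translation":[0.0207,0.0349,0],"yaw":0},{"jaw":0.07,"translation":[0.0207,0.0349,0],"yaw":0},{"jaw":0.07,"translation":[0.0207,0.0349,0],"yaw":0},{"jaw":0.07,"translation":[0.0207,0.0349,0],"yaw":0},{"jaw":0.07,"translation":[0.0207,0.0349,0],"yaw":0},{"jaw":0.07,"translation":[0.0207,0.0349,0],"yaw":0},{"jaw":0.07,"translation":[0.0207,0.0349,0],"yaw":0},{"jaw":0.07,"translation":[0.0207,0.0349,0],"yaw":0},{"jaw":0.07,"translation":[0.0207,0.0349,0],"yaw":0},{"jaw":0.07,"translation":[0.0207,0.0349,0],"yaw":0},{"jaw":0.07,"translation":[0.0207,0.0349,0],"yaw":0}]'
python3 -m pendant '[{"jaw":0.07,"translation":[0,0,0.03],"yaw":0},{"jaw":0.07,"translation":[0,0,0.04],"yaw":0},{"jaw":0.07,"translation":[0,0,0.035],"yaw":0},{"jaw":0.07,"translation":[0,0,0.02],"yaw":0},{"jaw":0.07,"translation":[0,0,0],"yaw":0},{"jaw":0.07,"translation":[0,0,0],"yaw":0},{"jaw":0.07,"translation":[0,0,0],"yaw":0}]'
```

```text
time: 26.3
position: [437.1, 292.9, 18.5]
tool_rot: [-0.0, 1.0, -0.0, 0.0]
contact_force: [-0.2, -0.4, -0.8]
width: 0.995
gripper_force: 0.0
time: 26.8
position: [439.1, 294.2, 162.7]
tool_rot: [-0.002, 1.0, -0.0, 0.003]
contact_force: [-0.3, 0.1, 0.2]
width: 0.998
gripper_force: 0.0
time: 28.0
position: [685.5, -127.5, 157.1]
tool_rot: [-0.0, 1.0, -0.0, -0.001]
contact_force: [-0.7, 0.2, -0.5]
width: 0.766
gripper_force: 0.0
time: 28.7
position: [686.5, -126.2, 35.3]
tool_rot: [0.0, 1.0, -0.0, 0.001]
contact_force: [0.4, -1.1, -0.0]
width: 0.765
gripper_force: 0.0
```

```bash
python3 -m pendant '[{"jaw":0.07,"translation":[0,0,0.018],"yaw":0},{"jaw":0.07,"translation":[0,0,0.009],"yaw":0},{"jaw":0.07,"translation":[0,0,0.003],"yaw":0},{"jaw":0.07,"translation":[0,0,0],"yaw":0},{"jaw":0.07,"translation":[0,0,0],"yaw":0}]'
python3 -m pendant '[{"jaw":0.035,"translation":[0,0,0],"yaw":0},{"jaw":0.035,"translation":[0,0,0],"yaw":0},{"jaw":0.035,"translation":[0,0,0],"yaw":0},{"jaw":0.035,"translation":[0,0,0],"yaw":0},{"jaw":0.035,"translation":[0,0,0],"yaw":0},{"jaw":0.035,"translation":[0,0,0],"yaw":0},{"jaw":0.035,"translation":[0,0,0],"yaw":0}]' 25
python3 -m pendant '[{"jaw":0.035,"translation":[0,0,-0.02],"yaw":0},{"jaw":0.035,"translation":[0,0,-0.04],"yaw":0},{"jaw":0.035,"translation":[0,0,-0.045],"yaw":0},{"jaw":0.035,"translation":[0,0,-0.045],"yaw":0},{"jaw":0.035,"translation":[0,0,0],"yaw":0},{"jaw":0.035,"translation":[0,0,0],"yaw":0}]'
```

```text
time: 29.2
position: [685.4, -126.0, 3.6]
tool_rot: [0.0, 1.0, -0.0, 0.0]
contact_force: [0.4, 0.2, -0.1]
width: 0.769
gripper_force: 0.0
time: 29.9
position: [685.4, -126.0, 3.6]
tool_rot: [0.0, 1.0, -0.0, 0.0]
contact_force: [-0.2, 0.0, 4.0]
width: 0.494
gripper_force: 25.0
time: 30.5
position: [685.8, -126.1, 155.5]
tool_rot: [0.0, 1.0, -0.0, 0.001]
contact_force: [0.1, 0.1, -1.9]
width: 0.495
gripper_force: 25.0
```

```bash
python3 -m pendant '[{"jaw":0.035,"translation":[-0.0127,-0.0366,0],"yaw":0},{"jaw":0.035,"translation":[-0.0127,-0.0366,0],"yaw":0},{"jaw":0.035,"translation":[-0.0127,-0.0366,0],"yaw":0},{"jaw":0.035,"translation":[-0.0127,-0.0366,0],"yaw":0},{"jaw":0.035,"translation":[-0.0127,-0.0366,0],"yaw":0},{"jaw":0.035,"translation":[-0.0127,-0.0366,0],"yaw":0},{"jaw":0.035,"translation":[-0.0127,-0.0366,0],"yaw":0},{"jaw":0.035,"translation":[-0.0127,-0.0366,0],"yaw":0},{"jaw":0.035,"translation":[-0.0127,-0.0366,0],"yaw":0},{"jaw":0.035,"translation":[-0.0127,-0.0366,0],"yaw":0},{"jaw":0.035,"translation":[-0.0127,-0.0366,0],"yaw":0},{"jaw":0.035,"translation":[0,0,0],"yaw":0}]'
python3 -m pendant '[{"jaw":0.035,"translation":[0,0,0.02],"yaw":0},{"jaw":0.035,"translation":[0,0,0.04],"yaw":0},{"jaw":0.035,"translation":[0,0,0.04],"yaw":0},{"jaw":0.035,"translation":[0,0,0.025],"yaw":0},{"jaw":0.035,"translation":[0,0,0],"yaw":0},{"jaw":0.035,"translation":[0,0,0],"yaw":0},{"jaw":0.035,"translation":[0,0,0],"yaw":0}]'
```

```text
time: 31.7
position: [543.4, 279.5, 152.1]
tool_rot: [0.0, 1.0, 0.001, -0.001]
contact_force: [-0.4, -1.0, -1.6]
width: 0.491
gripper_force: 25.0
time: 32.4
position: [546.5, 276.8, 29.8]
tool_rot: [-0.0, 1.0, -0.0, 0.001]
contact_force: [-0.2, -0.6, -1.0]
width: 0.495
gripper_force: 25.0
```

```bash
python3 -m pendant '[{"jaw":0.035,"translation":[0,0,0.01],"yaw":0},{"jaw":0.035,"translation":[0,0,0.006],"yaw":0},{"jaw":0.035,"translation":[0,0,0.0025],"yaw":0},{"jaw":0.035,"translation":[0,0,0],"yaw":0},{"jaw":0.035,"translation":[0,0,0],"yaw":0},{"jaw":0.055,"translation":[0,0,0],"yaw":0},{"jaw":0.07,"translation":[0,0,0],"yaw":0},{"jaw":0.07,"translation":[0,0,0],"yaw":0},{"jaw":0.07,"translation":[0,0,0],"yaw":0},{"jaw":0.07,"translation":[0,0,0],"yaw":0}]'
python3 -m pendant '[{"jaw":0.07,"translation":[0,0,-0.02],"yaw":0},{"jaw":0.07,"translation":[0,0,-0.04],"yaw":0},{"jaw":0.07,"translation":[0,0,-0.05],"yaw":0},{"jaw":0.07,"translation":[0,0,-0.04],"yaw":0},{"jaw":0.07,"translation":[0,0,0],"yaw":0}]'
python3 -m pendant '[{"jaw":0.07,"translation":[0.013,0.035,0],"yaw":0},{"jaw":0.07,"translation":[0.013,0.035,0],"yaw":0},{"jaw":0.07,"translation":[0.013,0.035,0],"yaw":0},{"jaw":0.07,"translation":[0.013,0.035,0],"yaw":0},{"jaw":0.07,"translation":[0.013,0.035,0],"yaw":0},{"jaw":0.07,"translation":[0.013,0.035,0],"yaw":0},{"jaw":0.07,"translation":[0.013,0.035,0],"yaw":0},{"jaw":0.07,"translation":[0.013,0.035,0],"yaw":0},{"jaw":0.07,"translation":[0,0,0],"yaw":0},{"jaw":0.07,"translation":[0,0,0],"yaw":0}]'
python3 - <<'E'
from h import *
f=snap('e')["top"]["frame"]
a=cv2.resize(f[200:330,95:175],None,fx=4.5,fy=4.5,interpolation=cv2.INTER_CUBIC)
b=cv2.resize(f[195:345,380:465],None,fx=3.9,fy=3.9,interpolation=cv2.INTER_CUBIC)
cv2.imwrite("pics/e1.png",np.hstack([a,b]))
E
```

```text
time: 33.4
position: [545.7, 276.7, 10.0]
tool_rot: [-0.0, 1.0, -0.0, 0.0]
contact_force: [-0.1, -0.8, -0.4]
width: 0.766
gripper_force: 0.0
time: 33.9
position: [548.5, 277.9, 165.7]
tool_rot: [-0.002, 1.0, -0.0, 0.004]
contact_force: [0.8, 0.5, -0.5]
width: 0.771
gripper_force: 0.0
time: 34.9
position: [649.3, -3.9, 159.2]
tool_rot: [-0.0, 1.0, -0.001, -0.0]
contact_force: [0.6, 0.2, 0.4]
width: 0.766
gripper_force: 0.0
```

View pics/e1.png

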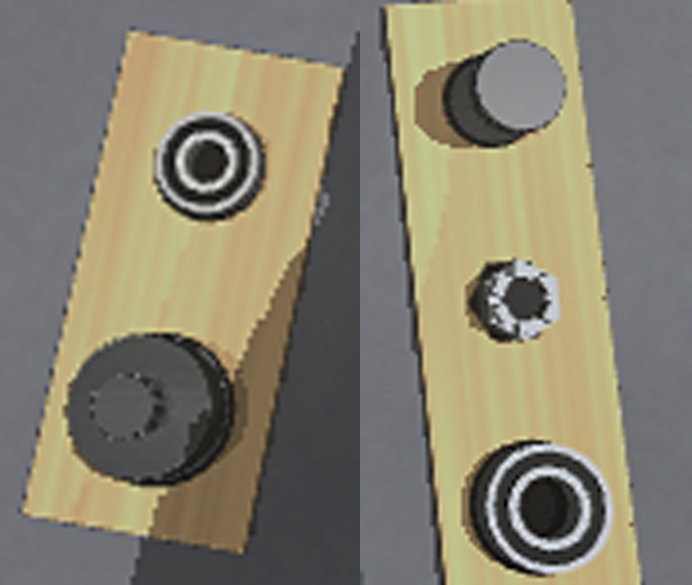

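View pics/e_side.png

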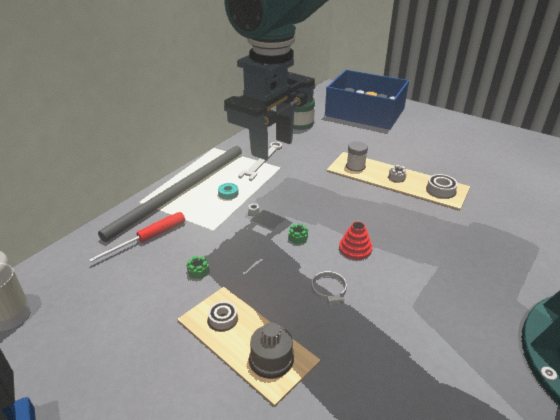

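All five parts stand upright on their pads, and the red boot, clamp and small nut haven't moved. I'll check the centring numerically: small bearing (207,160), CV stub (123,406), nut (522,300), pot (521,85), large bearing (547,508).

Run:
```python
from h import *
T=cam("e","top")
a=lambda u,v:(95+(u+.5)/4.5-.5,200+(v+.5)/4.5-.5); b=lambda u,v:(380+(u-360+.5)/3.9-.5,195+(v+.5)/3.9-.5)
for k,p,z,w in(("sb",a(207,160),22,(546,277.2)),("cv",a(123,406),72,(437.1,293.3)),("nut",b(522,300),30,(487.8,-285.5)),("pot",b(521,85),62,(592,-276.2)),("lb",b(547,508),28,(383.2,-295.2))):
    x=atz(T,p,z)[:2]; print(k,x.round(1),(x-w).round(1))
```

```text
sb [547. 275.] [ 1.  -2.2]
cv [437.7 291.3] [ 0.6 -2. ]
nut [ 486.9 -284. ] [-0.9  1.5]
pot [ 592.  -276.9] [ 0.  -0.7]
lb [ 383.9 -294.7] [0.7 0.5]
```

The short-board parts read about 2 mm off in y, so I'll look closer before handing in.

Run:
```python
import cv2,numpy as np
f=cv2.imread("pics/e_top.png")
a=cv2.resize(f[215:260,118:166],None,fx=8,fy=8,interpolation=cv2.INTER_CUBIC)
b=cv2.resize(f[268:313,104:152],None,fx=8,fy=8,interpolation=cv2.INTER_CUBIC)
cv2.imwrite("pics/e2.png",np.clip(np.hstack([a,b]).astype(float)*1.5,0,255).astype(np.uint8))
```

```text
(no output)
```

View pics/e2.png

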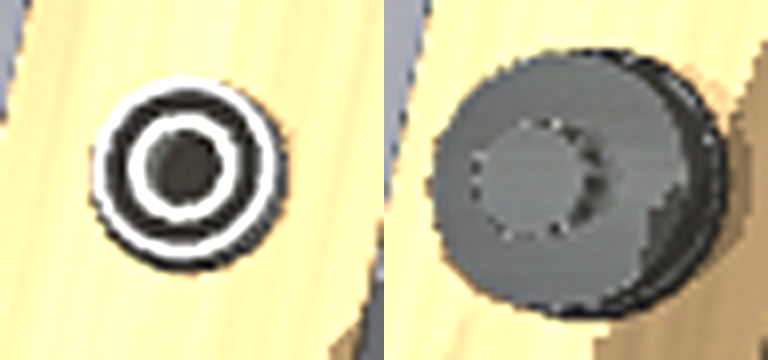

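Run:
```python
from h import *
T=cam("e","top")
a=lambda u,v:(118+(u+.5)/8-.5,215+(v+.5)/8-.5); b=lambda u,v:(104+(u-384+.5)/8-.5,268+(v+.5)/8-.5)
for k,p,z in(("sb",a(184,168),22),("cvstub",b(527,178),72),("cvshoulder",b(559,182),46),("cvfoot",b(605,190),6)): print(k,atz(T,p,z)[:2].round(1))
```

```text
sb [546.2 275. ]
cvstub [437.7 292.3]
cvshoulder [437.2 291.5]
cvfoot [435.8 290.4]
```

Run:
```python
from h import *
S=cam("a","side"); g=cv2.imread("pics/a_side.png").max(2)
for u,v in((223,319),(271,358)):
    m=(g<75).astype(np.uint8); n,l,st,ce=cv2.connectedComponentsWithStats(m); i=l[v,u]; print(ce[i],st[i],atz(S,ce[i],6).round(1))
f=cv2.imread("pics/e_side.png")
cv2.imwrite("pics/e3.png",np.clip(cv2.resize(f[295:380,195:305],None,fx=7,fy=7,interpolation=cv2.INTER_CUBIC)*1.4,0,255).astype(np.uint8))
```

```text
[254.82360823 214.56798928] [     0      0    560    420 208224] [673.4  26.4   6. ]
[271.26514486 359.9332748 ] [ 250  342   43   36 1139] [435.7 297.2   6. ]
```

View pics/e3.png

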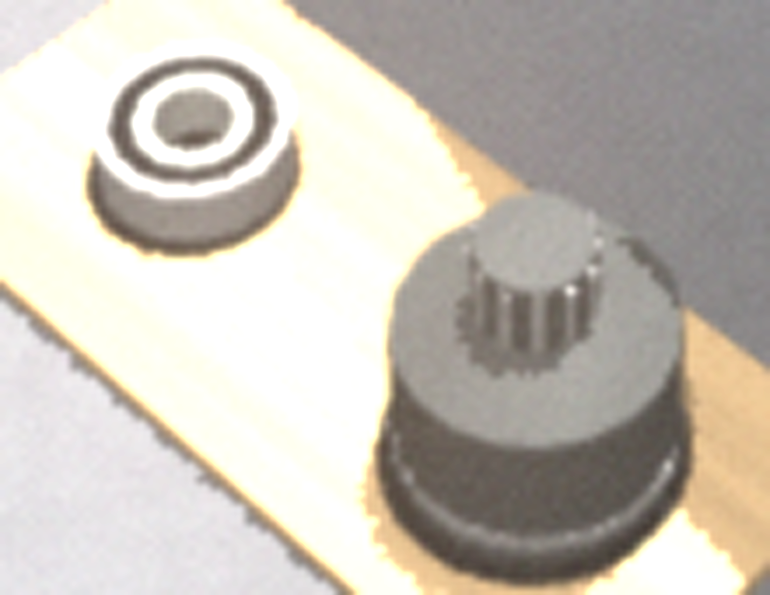

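Run:
```python
from h import *
S=cam("e","side"); g=cv2.imread("pics/a_side.png").max(2)
for u,v in((223,319),(271,358)):
    sub=g[v-28:v+29,u-30:u+31]; m=(sub<65).astype(np.uint8); n,l,st,ce=cv2.connectedComponentsWithStats(m); i=l[28,30]; px=ce[i]+[u-30,v-28]; print("pad",px,st[i],atz(S,px,6).round(1))
s=lambda u,v:(195+(u+.5)/7-.5,295+(v+.5)/7-.5)
print("sb",atz(S,s(192,118.5),22).round(1)); print("cv",atz(S,s(537,241),72).round(1), "shoulder",atz(S,s(537,325),46).round(1))
```

```text
pad [223. 319.] [   0    0   61   57 3477] [545.5 278.7   6. ]
pad [270.76821983 357.56690562] [   0    0   61   57 3348] [438.8 294.2   6. ]
sb [547.1 277.6  22. ]
cv [437.6 293.7  72. ] shoulder [437.5 294.2  46. ]
```

Run:
```python
from h import *
S=cam("a","side"); im=cv2.imread("pics/a_side.png"); g=im.max(2); print(g[319,205:245:3],g[358,240:300:4])
for u,v,r in((223,319,20),(271,360,27)):
    for th in(80,90,100,110):
        m=(g[v-r:v+r+1,u-r:u+r+1]<th).astype(np.uint8); n,l,st,ce=cv2.connectedComponentsWithStats(m); i=1+np.argmax(st[1:,4]); px=ce[i]+[u-r,v-r]; print(th,px.round(1),st[i],atz(S,px,6)[:2].round(1))
```

```text
[234  82  77  76  77  78  79  79  77  81  82 201 235 234] [234 233 193  72  71  70  72  70  72  71  67  69  67  69 233]
80 [220.3 319.6] [  5  10  28  21 345] [548.4 282.2]
90 [222.1 319.2] [  5  10  29  22 494] [546.4 280. ]
100 [222.1 319.3] [  5   9  29  23 512] [546.3 280.1]
110 [222.1 319.2] [  5   9  29  23 527] [546.4 279.9]
80 [270.8 359.2] [   6    8   43   37 1230] [437.1 296.5]
90 [270.8 359.1] [   5    8   44   37 1258] [437.1 296.4]
100 [270.7 359.1] [   5    8   44   37 1281] [437.2 296.5]
110 [270.7 359.1] [   5    8   44   37 1297] [437.3 296.5]
```

Both cameras agree that the two short-board parts sit about 2.2 mm too far toward −y. I'll re-centre each one by closing on it at the corrected spot.

```bash
python3 -m pendant '[{"jaw":0.07,"translation":[-0.0130,-0.0353,0],"yaw":0},{"jaw":0.07,"translation":[-0.0130,-0.0353,0],"yaw":0},{"jaw":0.07,"translation":[-0.0130,-0.0353,0],"yaw":0},{"jaw":0.07,"translation":[-0.0130,-0.0353,0],"yaw":0},{"jaw":0.07,"translation":[-0.0130,-0.0353,0],"yaw":0},{"jaw":0.07,"translation":[-0.0130,-0.0353,0],"yaw":0},{"jaw":0.07,"translation":[-0.0130,-0.0353,0],"yaw":0},{"jaw":0.07,"translation":[-0.0130,-0.0353,0],"yaw":0},{"jaw":0.07,"translation":[0,0,0],"yaw":0},{"jaw":0.07,"translation":[0,0,0],"yaw":0},{"jaw":0.07,"translation":[0,0,0],"yaw":0},{"jaw":0.07,"translation":[0,0,0],"yaw":0}]'
python3 -m pendant '[{"jaw":0.07,"translation":[0,0,0.03],"yaw":0},{"jaw":0.07,"translation":[0,0,0.04],"yaw":0},{"jaw":0.07,"translation":[0,0,0.035],"yaw":0},{"jaw":0.07,"translation":[0,0,0.025],"yaw":0},{"jaw":0.07,"translation":[0,0,0.013],"yaw":0},{"jaw":0.07,"translation":[0,0,0.007],"yaw":0},{"jaw":0.07,"translation":[0,0,0],"yaw":0},{"jaw":0.07,"translation":[0,0,0],"yaw":0},{"jaw":0.07,"translation":[0,0,0],"yaw":0}]'
```

```text
time: 36.2
position: [545.8, 278.4, 159.9]
tool_rot: [0.0, 1.0, -0.0, -0.0]
contact_force: [0.0, -0.1, 0.2]
width: 0.766
gripper_force: 0.0
time: 37.1
position: [546.4, 279.4, 11.2]
tool_rot: [-0.0, 1.0, -0.0, 0.001]
contact_force: [-0.2, 0.2, 0.4]
width: 0.766
gripper_force: 0.0
```

```bash
python3 -m pendant '[{"jaw":0.04,"translation":[0,0,0],"yaw":0},{"jaw":0.04,"translation":[0,0,0],"yaw":0},{"jaw":0.04,"translation":[0,0,0],"yaw":0},{"jaw":0.04,"translation":[0,0,0],"yaw":0},{"jaw":0.04,"translation":[0,0,0],"yaw":0},{"jaw":0.04,"translation":[0,0,0],"yaw":0},{"jaw":0.04,"translation":[0,0,0],"yaw":0}]' 20
python3 -m pendant '[{"jaw":0.055,"translation":[0,0,0],"yaw":0},{"jaw":0.07,"translation":[0,0,0],"yaw":0},{"jaw":0.07,"translation":[0,0,0],"yaw":0},{"jaw":0.07,"translation":[0,0,0],"yaw":0},{"jaw":0.07,"translation":[0,0,-0.02],"yaw":0},{"jaw":0.07,"translation":[0,0,-0.04],"yaw":0},{"jaw":0.07,"translation":[0,0,-0.05],"yaw":0},{"jaw":0.0912,"translation":[0,0,-0.03],"yaw":0},{"jaw":0.0912,"translation":[0,0,0],"yaw":0}]'
python3 -m pendant '[{"jaw":0.0912,"translation":[-0.0363,-0.0053,0],"yaw":0},{"jaw":0.0912,"translation":[-0.0363,-0.0053,0],"yaw":0},{"jaw":0.0912,"translation":[-0.0363,-0.0053,0],"yaw":0},{"jaw":0.0912,"translation":[0,0,0],"yaw":0},{"jaw":0.0912,"translation":[0,0,0],"yaw":0},{"jaw":0.0912,"translation":[0,0,0],"yaw":0}]'
```

```text
time: 37.8
position: [545.8, 279.1, 10.1]
tool_rot: [-0.0, 1.0, -0.0, 0.0]
contact_force: [-1.1, -0.1, 5.0]
width: 0.495
gripper_force: 20.0
time: 38.7
position: [548.0, 280.1, 154.5]
tool_rot: [-0.001, 1.0, -0.0, 0.003]
contact_force: [0.6, -0.3, -0.3]
width: 0.909
gripper_force: 0.0
time: 39.3
position: [437.4, 295.0, 149.7]
tool_rot: [-0.0, 1.0, -0.0, 0.0]
contact_force: [0.6, 0.0, 0.2]
width: 1.0
gripper_force: 0.0
```

```bash
python3 -m pendant '[{"jaw":0.0912,"translation":[0,0,0.03],"yaw":0},{"jaw":0.0912,"translation":[0,0,0.04],"yaw":0},{"jaw":0.0912,"translation":[0,0,0.035],"yaw":0},{"jaw":0.0912,"translation":[0,0,0.02],"yaw":0},{"jaw":0.0912,"translation":[0,0,0.0065],"yaw":0},{"jaw":0.0912,"translation":[0,0,0],"yaw":0},{"jaw":0.0912,"translation":[0,0,0],"yaw":0}]'
python3 -m pendant '[{"jaw":0.055,"translation":[0,0,0],"yaw":0},{"jaw":0.055,"translation":[0,0,0],"yaw":0},{"jaw":0.055,"translation":[0,0,0],"yaw":0},{"jaw":0.055,"translation":[0,0,0],"yaw":0},{"jaw":0.055,"translation":[0,0,0],"yaw":0},{"jaw":0.055,"translation":[0,0,0],"yaw":0},{"jaw":0.055,"translation":[0,0,0],"yaw":0}]' 20
python3 -m pendant '[{"jaw":0.075,"translation":[0,0,0],"yaw":0},{"jaw":0.0912,"translation":[0,0,0],"yaw":0},{"jaw":0.0912,"translation":[0,0,0],"yaw":0},{"jaw":0.0912,"translation":[0,0,0],"yaw":0},{"jaw":0.0912,"translation":[0,0,-0.02],"yaw":0},{"jaw":0.0912,"translation":[0,0,-0.04],"yaw":0},{"jaw":0.0912,"translation":[0,0,-0.05],"yaw":0},{"jaw":0.0912,"translation":[0,0,-0.03],"yaw":0},{"jaw":0.0912,"translation":[0,0,0],"yaw":0}]'
python3 -m pendant '[{"jaw":0.07,"translation":[0.022,0.035,0],"yaw":0},{"jaw":0.07,"translation":[0.022,0.035,0],"yaw":0},{"jaw":0.07,"translation":[0.022,0.035,0],"yaw":0},{"jaw":0.07,"translation":[0.022,0.035,0],"yaw":0},{"jaw":0.07,"translation":[0.022,0.035,0],"yaw":0},{"jaw":0.07,"translation":[0.022,0.035,0],"yaw":0},{"jaw":0.07,"translation":[0.022,0.035,0],"yaw":0},{"jaw":0.07,"translation":[0.022,0.035,0],"yaw":0},{"jaw":0.07,"translation":[0,0,0],"yaw":0},{"jaw":0.07,"translation":[0,0,0],"yaw":0},{"jaw":0.07,"translation":[0,0,0],"yaw":0}]'
python3 - <<'E'
from h import *
d=snap('g'); f=d["top"]["frame"]; s=d["side"]["frame"]
Z=lambda i:cv2.resize(i,None,fx=7,fy=7,interpolation=cv2.INTER_CUBIC)
w=np.zeros((595,784,3),np.uint8)
a=cv2.resize(f[215:260,118:166],None,fx=8,fy=8,interpolation=cv2.INTER_CUBIC); b=cv2.resize(f[268:313,104:152],None,fx=8,fy=8,interpolation=cv2.INTER_CUBIC)
w[:360,:384]=a; w[:360,384:768]=b
c=cv2.resize(s[155:205,330:480],None,fx=4.6,fy=4.6,interpolation=cv2.INTER_CUBIC); w[361:361+c.shape[0],:c.shape[1]]=c
cv2.imwrite("pics/g1.png",np.clip(w*1.4,0,255).astype(np.uint8))
E
```

```text
time: 40.0
position: [437.7, 295.2, 19.2]
tool_rot: [-0.0, 1.0, -0.0, 0.0]
contact_force: [-0.2, 0.0, 0.4]
width: 1.003
gripper_force: 0.0
time: 40.7
position: [436.8, 294.9, 18.8]
tool_rot: [0.0, 1.0, -0.0, -0.0]
contact_force: [-1.7, -4.1, 7.6]
width: 0.672
gripper_force: 20.0
time: 41.6
position: [438.8, 296.3, 162.6]
tool_rot: [-0.002, 1.0, -0.0, 0.003]
contact_force: [1.1, 0.3, -0.9]
width: 1.001
gripper_force: 0.0
time: 42.7
position: [611.9, 15.5, 157.6]
tool_rot: [-0.0, 1.0, 0.0, -0.001]
contact_force: [-0.4, -0.6, 0.7]
width: 0.769
gripper_force: 0.0
```

View pics/g1.png

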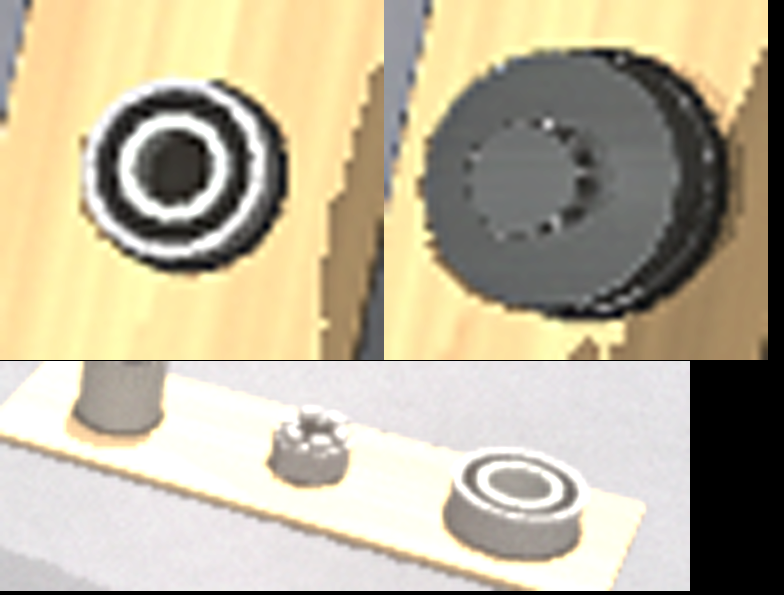

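The small bearing's ring is now centred at crop x≈174, where a centred part should read. The CV joint moved the same amount, to its pad centre, and the long-board parts are standing in place, so I'm handing in.

```bash
python3 -c "
from rig import bot
print(bot.finish_job())"
```

```text
the job is handed in; nothing more can be done
None
```

Both kits are made up and handed in at about 43 s: all five parts stand upright and released, each within about 2 mm of its pad centre by the camera, and I left the other parts alone.

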